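# Rack the rail stanchions for varnishing

## Task

Get the wooden rail stanchions ready for varnishing: lay every one of them in the saw-toothed rack, one to a pair of V notches, level on its two round ends, and leave the one that is already there racked. One more is still sunk in the boring nest: swing the lever right over so that the knockout lifts it, take it out and rack it too, then swing the lever fully back; leave the tape, the sanding block and the jar where they are.

Things in the scene. Friction and masses are not known exactly. Their poses are not given: they have to be found in the camera images.
- rod1_mid (a point): a varnish-ready stanchion of dark wood, 180 mm long: square middle 24 x 24 mm and 96 mm long, then at each end a round spigot 18 mm in diameter and 42 mm long; about 90 g. The point is its centre, its x axis lies along its length. At the start it lies flat on the cardboard sheet (or is absent).
- rod2_mid (a point): a varnish-ready stanchion of dark wood, 180 mm long: square middle 24 x 24 mm and 96 mm long, then at each end a round spigot 18 mm in diameter and 42 mm long; about 90 g. The point is its centre, its x axis lies along its length. At the start it lies flat on the cardboard sheet (or is absent).
- rod3_mid (a point): a varnish-ready stanchion of dark wood, 180 mm long: square middle 24 x 24 mm and 96 mm long, then at each end a round spigot 18 mm in diameter and 42 mm long; about 90 g. The point is its centre, its x axis lies along its length. At the start it lies flat on the cardboard sheet (or is absent).
- rod4_mid (a point): a varnish-ready stanchion of dark wood, 180 mm long: square middle 24 x 24 mm and 96 mm long, then at each end a round spigot 18 mm in diameter and 42 mm long; about 90 g. The point is its centre, its x axis lies along its length. At the start it lies sunk in the cavity of the nest, 2 mm below the rim, where no finger can get at it.
- racked_a_mid (a point): a varnish-ready stanchion of dark wood, 180 mm long: square middle 24 x 24 mm and 96 mm long, then at each end a round spigot 18 mm in diameter and 42 mm long; about 90 g. The point is its centre, its x axis lies along its length. One of the three such stanchions is present: it already rests in a notch pair of the rack and must stay in the rack; the other two are absent.
- racked_b_mid (a point): a varnish-ready stanchion of dark wood, 180 mm long: square middle 24 x 24 mm and 96 mm long, then at each end a round spigot 18 mm in diameter and 42 mm long; about 90 g. The point is its centre, its x axis lies along its length. One of the three such stanchions is present: it already rests in a notch pair of the rack and must stay in the rack; the other two are absent.
- racked_c_mid (a point): a varnish-ready stanchion of dark wood, 180 mm long: square middle 24 x 24 mm and 96 mm long, then at each end a round spigot 18 mm in diameter and 42 mm long; about 90 g. The point is its centre, its x axis lies along its length. One of the three such stanchions is present: it already rests in a notch pair of the rack and must stay in the rack; the other two are absent.
- rack: white-painted rack, fixed; origin on the bench at its centre. Two saw-toothed rails along its y, 14 mm thick, at x = -66 and 66 mm; V notches (90 deg) at y = -120, -60, 0, 60, 120 mm, bottoms 34 and ridges 64 mm above the bench; 10 mm base board between (220 mm in y). A racked stanchion lies along x, its square part between the rails (11 mm play either way), centre 47 mm above the bench
- nest: boring nest, fixed: aluminium block 220 (x) x 61 x 54 mm, origin on the bench at its centre. In its top a cavity 186 x 27.5 mm, 26 mm deep, along x. From its floor a steel knockout pad, 60 x 18 mm, rises 22 mm and lifts what lies there until it stands 19 mm proud of the rim, its lowest 4 mm still guided. Worked by the lever on the -y side
- nest_top (a point): centre of the rim plane of the nest, 54 mm above the bench; axes as the nest
- lever (a joint): angle of the nest's cam lever, rad: 0 = leaning fully to the nest's -x (28 degrees from upright), knockout down; 1.0 = leaning fully to +x, knockout fully up. It pivots about the nest's y axis, needs about 2 N at the ball and stays where it is left. Lever and knockout move together.
- lever_ball (a point): centre of the black ball (22 mm) at the end of the lever (a 10 mm round bar), 72 mm from the pivot
- lever_pivot (a point): pivot of the lever, 30 mm above the bench, 55 mm to the -y side of the nest's centre line and 80 mm towards its -x end
- sheet: cardboard sheet 240 x 300 x 4 mm, fixed to the bench, origin at the centre of its underside
- tape: roll of masking tape 100 mm wide, 25 mm high, bystander
- sander: cork sanding block 110 x 65 x 35 mm, bystander
- jar: amber glass jar, 70 mm wide, 90 mm high, bystander
Things that resemble listed ones, but are neither listed nor needed, are in the scene too. Leave any green or white look-alike of the part that bears rod4_mid alone.

How it is judged:
By the outcome, as a careful person would: the job done as asked, in the order asked, and still so for the second after the job is handed in, with the robot touching nothing.
Of rod1, rod2, rod3 only 2 to 3 are there at a start; the rules pass over those that are not, and their reading is None.
Of racked_a, racked_b, racked_c only 1 to 1 are there at a start; the rules pass over those that are not, and their reading is None.
At some moment in a run one of rod1, rod2, rod3 may be knocked a few centimetres aside while the robot is not near it.
Once in a run the grip may slacken for a moment while it holds something.
It also fails if it takes over 208 s, if anything falls off the work surface, if the arm or the gripper's body presses on something with over 40 N, if the wrist force passes 120 N, or if a joint passes its speed limit or range.

## Robot

A 6-joint arm with a two-finger parallel gripper is mounted at the origin on the work surface. World frame = base frame: x ahead of the robot, y to its left, z up, the work surface at z = 0. Lengths are in m, angles in rad, forces in N, time in s.
With the tool pointing down it reaches from about 0.375 to 0.9 m from the base axis. Payload 3.1 kg.
Tool frame: the origin (TCP) lies on the centre line of the jaws, within the pads' length; the fingertips stand 8 mm ahead of it and the grasp point (between the pads) lies 11 mm behind it; z points along the fingers, y is the line along which they close (so a half turn about z gives the same grasp; the last joint's range is limited). The gripper opens to 85 mm and grips with 20 to 120 N. Pads are 22 mm wide; open, the fingers measure 114 mm over their backs; the gripper's body (76 mm by 85 mm) begins 54 mm behind the grasp point. The pads swing forward as they close: fully open they stand 13 mm farther back than shut.
Start: joints at [-1.288, 0.527, 1.433, -0, 1.181, -0.178], TCP at [0.278, -0.559, 0.239] pointing down, gripper open.
Joint ranges: [-3.08, 3.08], [-0.75, 2.2], [0.22, 2.44], [-1.43, 4.57], [0, 2.65], [-2.85, 2.85]. Speed limits (rad/s): [2.79, 2.79, 3.14, 3.14, 3.14, 3.14].

## Interface

Orientations are given as a unit quaternion [x, y, z, w].
In Python, from station import * gives the robot as it stands.
- The arm moves only by the tool play_rows, never from a script. Its argument "rows" is a list of rows, each a list of 3 entries, a list of its own where there are three numbers: the turn, a rotation vector about the tool's x, y, z in degrees, then the shift along the tool's x, y, z in mm, then the closure, from 0 (fully open) to 1 (shut). In form: [[[ax, ay, az], [dx, dy, dz], jaw], ...]. A call has 1 to 12 rows; each row shifts and turns the commanded pose from where the row before left it, along the tool's axes as they then stand; what a row does not reach is not made up. A row lasts 1/12 s, in which the tool goes at most 41.7 mm and 7.16 degrees, less where a joint would pass 70% of its speed; a pose out of reach is approached as far as the arm can. A call with a gripper value outside its range is refused whole. The fingers move at their own pace and stop on an object; "grip_force" is the grip in N (left out, the last holds). Time passes only in rows, so rows that do not move let the fingers close. It gives the time, the measured TCP pose, the force, the opening and the grip force at its end, in the units of the state.
- sense(): the state, without advancing time (a new reading comes with each control period).
- snapshot(name): name is "scene" or "side" or "wrist"; returns (picture, depth): 420x560x3 uint8, red, green, blue; 420x560 float32, m along the optical axis (not along the pixel's ray), 0 where there is no reading.
- get_calibration(name): a dict with "vfov" (degrees; the focal length in pixels is half the picture's height over the tangent of half this angle, whatever the lens; pixels are square), "cx", "cy" (the principal point, pixels), "k1" (the pictures are not rectified: a ray, as slopes to the right and down, at radius r is drawn at 1 + k1 r^2 times it, then the intrinsics apply), "xyz" and "attitude" of the camera in the world. Camera axes: x right, y down, z forward; pixel columns grow to the right and rows downward; lengths in m; the calibration is good to about 2 mm. A picture is of the moment at which its call begins: read the wrist's pose just before it. get_calibration takes no time and is no camera call; for the wrist camera it gives the pose at the moment of the call.
- sign_off(): hands the job in; it is judged then, once.
The state is a dict: "t": time; "q": joint angles; "qd": joint speeds; "tau": joint torques, N m; "tcp_pos": TCP position; "tool_rot": TCP orientation; "force": force on the tool from outside, world axes, zero at the start; "ft_torque": the same for the moment, N m; "finger_gap": opening from 0.0 (shut) to 1.0 (fully open); "gripper_force": force on a finger pad.
Only numpy, scipy, OpenCV 4.12 (cv2) and the standard library are available. Lean on these libraries where they do the work, as an engineer would, in place of code of your own. Each camera call takes 0.05 s, during which the arm holds its last target. There are 200 camera calls.

## Working session

There is one attempt and no reset: what is moved stays moved. The work goes in short steps, Python scripts to look and compute and a tool call to move; the robot and the scene stay as the last step left them, time stands still between calls to the robot, and variables do not carry over. Pictures are saved under pics/ and viewed, at most 14 in all, crops included, and the job is handed in when it is done.

Besides the shell and the picture viewer there is one more tool, called after ">>>" in YAML: its name, and indented under it one key for each argument. play_rows: Moves the arm, as the interface text tells. Its arguments: {"type":"object","properties":{"rows":{"type":"array","items":{"type":"array"}},"grip_force":{"type":"number"}},"required":["rows"]}

```bash
mkdir -p pics; ls; cat > h.py <<'E'
from station import *
import numpy as np, cv2
from scipy.spatial.transform import Rotation as R
def att(c):
    a=np.array(c["attitude"],float)
    return a if a.shape==(3,3) else R.from_quat(a).as_matrix()
def cloud(pic,dep,c):
    h,w=dep.shape; f=h/2/np.tan(np.radians(c["vfov"])/2)
    u,v=np.meshgrid(np.arange(w),np.arange(h))
    K=np.array([[f,0,c["cx"]],[0,f,c["cy"]],[0,0,1]])
    p=np.stack([u,v],-1).reshape(-1,1,2).astype(np.float64)
    n=cv2.undistortPoints(p,K,np.array([c["k1"],0,0,0,0.])).reshape(h,w,2)
    P=np.dstack([n*dep[...,None],dep])
    W=P@att(c).T+np.array(c["xyz"]); W[dep==0]=np.nan
    return W
def look(name,fn):
    c=get_calibration(name); pic,dep=snapshot(name)
    cv2.imwrite(f"pics/{fn}.png",pic[...,::-1]); W=cloud(pic,dep,c)
    np.savez(f"pics/{fn}.npz",pic=pic,W=W); return pic,W,c
def topview(pic,W,fn,x0=.2,x1=.95,y0=-.6,y1=.6,s=600):
    im=np.zeros((int((x1-x0)*s),int((y1-y0)*s),3),np.uint8)
    m=np.isfinite(W[...,2]); P=W[m];C=pic[m]; o=np.argsort(P[:,2]);P=P[o];C=C[o]
    r=((x1-P[:,0])*s).astype(int); q=((y1-P[:,1])*s).astype(int)
    k=(r>=0)&(r<im.shape[0])&(q>=0)&(q<im.shape[1]); im[r[k],q[k]]=C[k]
    cv2.imwrite(f"pics/{fn}.png",im[...,::-1])
E
python3 - <<'E'
from h import *
for n in("scene","side","wrist"):
    p,W,c=look(n,n+"0"); print(n,c)
a=np.vstack([cv2.imread("pics/scene0.png")]); 
print(sense())
E
```

```text
pics
scene {'vfov': 47.41323451362368, 'cx': 278.8409118102691, 'cy': 209.86693553193226, 'k1': -0.1204645633450926, 'xyz': array([ 1.10318583, -0.38818936,  1.15314083]), 'attitude': array([ 0.82437236,  0.49262555, -0.14042858, -0.24085282])}
side {'vfov': 47.875085791782666, 'cx': 282.1204344420847, 'cy': 207.45111751974196, 'k1': -0.15537583744506292, 'xyz': array([0.14860437, 0.89035661, 1.15144053]), 'attitude': array([-0.16922396,  0.91214687, -0.36761832,  0.06486993])}
wrist {'vfov': 60.68844994946325, 'cx': 278.29017612590957, 'cy': 217.33836763291345, 'k1': 0.022039892498999503, 'xyz': array([ 0.34098783, -0.52883043,  0.3735787 ]), 'attitude': array([ 0.84239492, -0.52106164, -0.07318834,  0.11622836])}
{'t': 0.15, 'q': array([-1.28752007e+00,  5.28269386e-01,  1.43363961e+00,  2.60600900e-05,
        1.18142597e+00, -1.78519971e-01]), 'qd': array([-0.00011168, -0.00082664, -0.00411457,  0.00189132,  0.00111185,
        0.00016404]), 'tau': array([ 1.15077648e-03, -4.42745376e+01, -1.78276706e+01, -2.89400241e-04,
        5.61442575e-03,  4.36990007e-06]), 'tcp_pos': array([ 0.2783362 , -0.55897864,  0.23853806]), 'tool_rot': array([ 9.73462017e-01,  2.28846984e-01, -3.35747063e-05, -8.70590577e-04]), 'force': array([-0.09672882,  0.03198375,  0.14344803]), 'ft_torque': array([-0.06326734, -0.00938121, -0.00110377]), 'gripper_force': 0.0, 'finger_gap': 0.9954770728796581}
```

View pics/scene0.png

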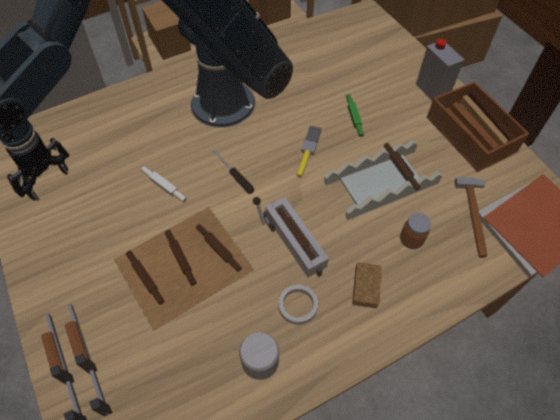

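View pics/side0.png

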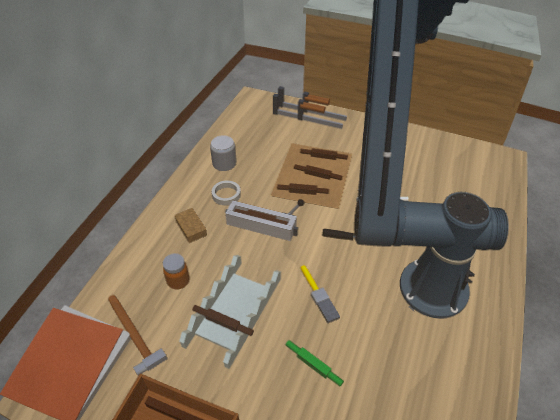

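The scene shows three dark rods on the sheet, at about (145,277), (181,258) and (218,247). The nest is at (297,236) with its lever ball at (258,202). The rack is at (383,180), and its one racked rod lies near the far end at (402,166).

```bash
cat > m.py <<'E'
from h import *
def pca(P):
    c=(P.min(0)+P.max(0))/2
    r=cv2.minAreaRect((P*1000).astype(np.float32)); b=cv2.boxPoints(r)
    e=[b[1]-b[0],b[2]-b[1]]; L=[np.hypot(*x) for x in e]; i=int(np.argmax(L)); a=np.degrees(np.arctan2(e[i][1],e[i][0]))
    return np.round(r[0],1),np.round(sorted(L),1),round(float((a+90)%180-90),1)
def near(W,p,r): return np.hypot(W[...,0]-p[0],W[...,1]-p[1])<r
def trim(m,k=3):
    m=m.astype(np.uint8); m=cv2.morphologyEx(m,cv2.MORPH_OPEN,np.ones((2,2),np.uint8))
    n,l,s,_=cv2.connectedComponentsWithStats(m); return l==1+np.argmax(s[1:,4]) if n>1 else m>0
E
python3 - <<'E'
from m import *
D={n:np.load(f"pics/{n}0.npz") for n in("scene","side")}
S=D["scene"]["W"]
for nm,uv in dict(r1=(145,277),r2=(181,258),r3=(218,247),rack4=(402,166)).items():
    p0=S[uv[1],uv[0]]
    for n in D:
        W=D[n]["W"];pic=D[n]["pic"].astype(int)
        lo=.013 if nm[0]=='r' and nm!='rack4' else .04
        m=near(W,p0,.12)&(W[...,2]>lo)&(W[...,2]<.075)&(pic.max(-1)<95)
        m=trim(m); P=W[m]; print(nm,n,p0.round(3),m.sum(),pca(P[:,:2]),np.percentile(P[:,2],[5,50,95]).round(4))
for n in D:
    W=D[n]["W"]; pic=D[n]["pic"].astype(int)
    p0=S[236,297]; m=near(W,p0,.14)&(abs(W[...,2]-.054)<.004); m=trim(m)
    print("nest",n,p0.round(3),m.sum(),pca(W[m][:,:2]),np.median(W[m][:,2]))
    p0=S[180,383]; m=near(W,p0,.22)&(W[...,2]>.02)&(W[...,2]<.07)&(pic.min(-1)>70)&(pic.max(-1)-pic.min(-1)<40); 
    print("rack",n,p0.round(3),m.sum(),pca(W[m][:,:2]),np.percentile(W[m][:,2],[1,50,99]))
    b=S[203,258]; m=near(W,b,.04)&(W[...,2]>.07)&(W[...,2]<.12)
    P=W[m]; print("ball",n,b,m.sum(),P.min(0).round(3) if len(P) else 0,P.max(0).round(3) if len(P) else 0)
W=D["scene"]["W"];topview(D["scene"]["pic"],W,"top",.3,.85,-.6,.4)
E
```

```text
r1 scene [ 0.496 -0.446  0.028] 501 (array([nan, nan]), array([nan, nan], dtype=float32), nan) [nan nan nan]
r1 side [ 0.496 -0.446  0.028] 229 (array([ 480.8, -445.7]), array([ 22.5, 171. ], dtype=float32), 15.0) [nan nan nan]
r2 scene [ 0.488 -0.342  0.026] 491 (array([ 480.8, -341.1]), array([ 25.2, 176.1], dtype=float32), 0.8) [nan nan nan]
r2 side [ 0.488 -0.342  0.026] 272 (array([ 471.6, -342.5]), array([ 41.8, 170.6], dtype=float32), 17.0) [nan nan nan]
r3 scene [ 0.504 -0.242  0.027] 477 (array([ 500.5, -237.6]), array([ 24.5, 174.4], dtype=float32), 15.7) [nan nan nan]
r3 side [ 0.504 -0.242  0.027] 300 (array([ 493.3, -247. ]), array([ 45.6, 174.4], dtype=float32), 16.2) [nan nan nan]
rack4 scene [0.53  0.337 0.056] 456 (array([528. , 347.4]), array([ 40.7, 170.7], dtype=float32), -16.2) [nan nan nan]
rack4 side [0.53  0.337 0.056] 542 (array([517.6, 332.2]), array([ 48.2, 175.3], dtype=float32), -9.4) [nan nan nan]
nest scene [ 0.587 -0.048  0.053] 1185 (array([564.3, -34.5]), array([ 82. , 236.1], dtype=float32), 2.3) nan
rack scene [0.523 0.284 0.011] 1475 (array([591.4, 297. ]), array([302. , 359.5], dtype=float32), 88.4) [0.02082778 0.04251947 0.06345117]
ball scene [ 0.47179128 -0.10278342  0.09656379] 75 [ 0.45  -0.114  0.071] [ 0.48  -0.092  0.107]
nest side [ 0.587 -0.048  0.053] 303 (array([620.6, -39.3]), array([ 64.5, 109. ], dtype=float32), 1.7) 0.05263372313367154
rack side [0.523 0.284 0.011] 1656 (array([538.5, 301.7]), array([183.1, 365.9], dtype=float32), 85.9) [0.02069075 0.04245354 0.06441762]
ball side [ 0.47179128 -0.10278342  0.09656379] 47 [ 0.448 -0.11   0.07 ] [ 0.475 -0.091  0.106]
```

View pics/top.png

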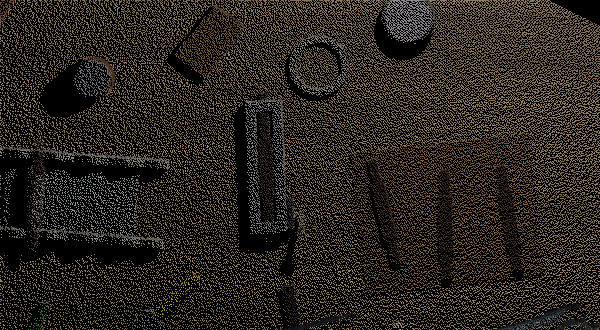

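The top view confirms that the rods, nest and rack are all roughly aligned with world x, with the lever on the robot side of the nest. I'll go above the sheet for a close view.

>>> play_rows:
  rows:
    - [[0, 0, 6.6], [0, 0, -10], 0]
    - [[0, 0, 6.6], [0, 0, -10], 0]
    - [[0, 0, 6.6], [0, 0, -10], 0]
    - [[0, 0, 6.7], [0, 0, -10], 0]
    - [[0, 0, 0], [24, -36, -3], 0]
    - [[0, 0, 0], [24, -36, -3], 0]
    - [[0, 0, 0], [24, -36, -3], 0]
    - [[0, 0, 0], [24, -36, -3], 0]
    - [[0, 0, 0], [24, -36, -3], 0]
    - [[0, 0, 0], [22, -36, -3], 0]
    - [[0, 0, 0], [0, 0, 0], 0]
    - [[0, 0, 0], [0, 0, 0], 0]
  grip_force: 60

```text
t: 1.15
tcp_pos: [0.4165, -0.3491, 0.2968]
tool_rot: [1.0, 0.002, -0.0, 0.0]
force: [0.0, -1.0, 0.7]
finger_gap: 0.998
gripper_force: 0.0
```

```bash
python3 - <<'E'
from m import *
s=sense(); print(s["tcp_pos"],R.from_quat(s["tool_rot"]).as_matrix().round(3).tolist())
pic,W,c=look("wrist","w1"); pic=pic.astype(int)
m=(W[...,2]>.016)&(W[...,2]<.04)&(pic.max(-1)<110)
n,l,st,_=cv2.connectedComponentsWithStats(m.astype(np.uint8))
for i in range(1,n):
    if st[i,4]>800:
        P=W[l==i]; print(st[i],pca(P[:,:2]),np.percentile(P[:,2],[5,50,95]).round(4))
D=np.load("pics/scene0.npz"); W=D["W"];p=D["pic"].astype(int); g=(p.max(-1)-p.min(-1)<45)
for zlo,zhi,y0,y1,x0,x1 in((.054,.068,.1,.5,.40,.66),):
    m=g&(p.min(-1)>70)&(W[...,2]>zlo)&(W[...,2]<zhi)&(W[...,1]>y0)&(W[...,1]<y1)&(W[...,0]>x0)&(W[...,0]<x1)
    P=W[m]; print(len(P))
    a=P[P[:,0]>.53];b=P[P[:,0]<.53]
    for q in(a,b): 
        f=np.polyfit(q[:,1],q[:,0],1); print("rail x at y=.28",np.polyval(f,.28),"slope",f[0],"y ridges",np.histogram(q[:,1],bins=np.arange(.1,.5,.01))[0])
m=np.isfinite(W[...,2])&(abs(W[...,2]-.054)<.004)&near(W,(.58,-.05),.15)
P=W[m];print("nest",len(P),pca(P[:,:2]),np.percentile(P,[1,99],axis=0))
E
```

```text
[ 0.41654882 -0.34907778  0.29681144] [[1.0, 0.004, -0.0], [0.004, -1.0, -0.0], [-0.0, 0.0, -1.0]]
[   0    0   50  113 1502] (array([539.1, -81.5]), array([ 22.1, 112.7], dtype=float32), 17.5) [0.0173 0.0282 0.0387]
[ 144   12   68  172 3590] (array([ 498.4, -241.7]), array([ 24.8, 179.5], dtype=float32), 14.8) [0.0199 0.0275 0.0296]
[ 352   24   33  171 3471] (array([ 487.7, -448.4]), array([ 25. , 178.7], dtype=float32), 9.1) [0.0199 0.0275 0.0296]
[ 261   34   24  170 3184] (array([ 477.3, -343.3]), array([ 23.8, 179.1], dtype=float32), 1.1) [0.021  0.0278 0.0296]
[  42  210   44   79 1580] (array([326.1, -90.3]), array([ 22.1, 102.3], dtype=float32), 8.9) [0.0173 0.024  0.0267]
262
rail x at y=.28 0.5877144474931277 slope 0.06037296151480904 y ridges [ 0  0  0  3  0  0  0  6 23  9  0  0  0  9 16  8  0  0  0  6 19  5  0  0
  1 11 18  4  0  0  0  3  0  0  0  0  0  0  0]
rail x at y=.28 0.45852976538929974 slope 0.0861163096695845 y ridges [ 0  0  0  0  4  0  0  0  4 18  5  0  0  1  4 19  4  0  0  0  7 16  5  0
  1  3  9 16  2  0  0  0  3  0  0  0  0  0  0]
nest 1309 (array([572.4, -57. ]), array([ 91.1, 222.8], dtype=float32), 3.0) [[ 0.46387527 -0.07786751  0.05010075]
 [ 0.68148778 -0.01126601  0.05756453]]
```

View pics/w1.png

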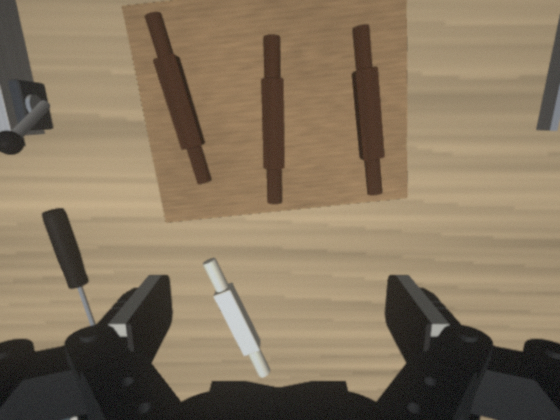

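The wrist view shows the three rods clearly at (180,97), (273,120) and (368,110), each measuring 25 x 179 mm with its top at 28 mm, as it should. The rack is centred near (0.523, 0.279) at −4.2°. I'll pick the first rod.

>>> play_rows:
  rows:
    - [[0, 0, 0], [20, -27, 30], 0]
    - [[0, 0, 0], [21, -27, 30], 0]
    - [[0, 0, 0], [20, -27, 30], 0]
    - [[0, 0, 0], [21, -26, 30], 0]
    - [[0, 0, -5], [0, 0, 30], 0]
    - [[0, 0, -5], [0, 0, 30], 0]
    - [[0, 0, -4.6], [0, 0, 20], 0]
    - [[0, 0, 0], [0, 0, 15], 0]
    - [[0, 0, 0], [0, 0, 10], 0]
    - [[0, 0, 0], [0, 0, 0], 0]
    - [[0, 0, 0], [0, 0, 0], 0]

```text
t: 2.12
tcp_pos: [0.4911, -0.2537, 0.0805]
tool_rot: [0.992, 0.126, -0.0, -0.0]
force: [-0.1, -0.5, 0.5]
finger_gap: 0.999
gripper_force: 0.0
```

```bash
cat >> m.py <<'E'
def to(x,y,z,deg):
    "shift in tool axes (mm) and tool-z turn to reach world pose; shifts before the turn"
    s=sense(); M=R.from_quat(s["tool_rot"]).as_matrix(); d=M.T@(np.array([x,y,z])-s["tcp_pos"])*1000
    a=np.degrees(np.arctan2(M[1,0],M[0,0])); t=-((deg-a+90)%180-90)
    print("t",round(s["t"],1),"tcp",s["tcp_pos"].round(4),"yaw",a.round(1),"shift",d.round(1),"turn",round(t,1),"tilt",np.degrees(np.arccos(-M[2,2])).round(2),"gap",round(s["finger_gap"],3),"F",s["force"].round(1), "after-turn shift",(R.from_euler('z',t,degrees=True).as_matrix().T@d).round(1))
E
python3 -c "
from m import *
to(.4984,-.2417,.016,14.8)"
```

```text
t 2.1 tcp [ 0.4911 -0.2537  0.0805] yaw 14.5 shift [10.1 -9.7 64.5] turn -0.3 tilt 0.03 gap 0.999 F [-0.1 -0.5  0.5] after-turn shift [10.2 -9.7 64.5]
```

>>> play_rows:
  rows:
    - [[0, 0, 0], [5, -5, 12], 0]
    - [[0, 0, 0], [5, -5, 15], 0]
    - [[0, 0, 0], [0, 0, 15], 0]
    - [[0, 0, 0], [0, 0, 12], 0]
    - [[0, 0, 0], [0, 0, 8], 0]
    - [[0, 0, 0], [0, 0, 0], 0]
    - [[0, 0, 0], [0, 0, 0], 0.8]
    - [[0, 0, 0], [0, 0, 0], 0.9]
    - [[0, 0, 0], [0, 0, 0], 1]
    - [[0, 0, 0], [0, 0, 0], 1]
    - [[0, 0, 0], [0, 0, 0], 1]
    - [[0, 0, 0], [0, 0, 0], 1]

```text
t: 3.12
tcp_pos: [0.499, -0.2407, 0.0197]
tool_rot: [0.992, 0.127, 0.001, 0.001]
force: [-0.1, -0.3, 5.8]
finger_gap: 0.264
gripper_force: 59.8
```

```bash
python3 -c "
from m import *
to(.4984,-.2417,.016,14.8); print(sense()['gripper_force'])"
```

```text
t 3.1 tcp [ 0.499  -0.2407  0.0197] yaw 14.5 shift [-0.9  0.8  3.7] turn -0.3 tilt 0.09 gap 0.264 F [-0.1 -0.3  5.8] after-turn shift [-0.9  0.8  3.7]
59.81212377548218
```

>>> play_rows:
  rows:
    - [[0, 0, 0], [0, 0, -15], 1]
    - [[0, 0, 0], [0, 0, -30], 1]
    - [[0, 0, 0], [0, 0, -30], 1]
    - [[0, 0, 0], [0, 0, -30], 1]
    - [[0, 0, 4.7], [0, 0, -30], 1]
    - [[0, 0, 4.7], [0, 0, -30], 1]
    - [[0, 0, 4.7], [0, 0, -20], 1]
    - [[0, 0, 4.6], [0, 0, -10], 1]
    - [[0, 0, 0], [-4, -25, 0], 1]
    - [[0, 0, 0], [-4, -35, 0], 1]
    - [[0, 0, 0], [-5, -35, 0], 1]
    - [[0, 0, 0], [-5, -35, 0], 1]

```text
t: 4.12
tcp_pos: [0.4893, -0.1081, 0.2139]
tool_rot: [0.999, -0.037, -0.0, -0.0]
force: [1.1, 1.1, -0.4]
finger_gap: 0.265
gripper_force: 59.0
```

>>> play_rows:
  rows:
    - [[0, 0, 0], [-5, -35, 0], 1]
    - [[0, 0, 0], [-5, -35, 0], 1]
    - [[0, 0, 0], [-5, -35, 0], 1]
    - [[0, 0, 0], [-5, -35, 0], 1]
    - [[0, 0, 0], [-5, -35, 0], 1]
    - [[0, 0, 0], [-5, -35, 0], 1]
    - [[0, 0, 0], [-5, -35, 0], 1]
    - [[0, 0, 0], [-5, -35, 0], 1]
    - [[0, 0, 0], [-5, -35, 0], 1]
    - [[0, 0, 0], [-5, -25, 0], 1]
    - [[0, 0, 0], [0, 0, 0], 1]
    - [[0, 0, 0], [0, 0, 0], 1]

```text
t: 5.12
tcp_pos: [0.4639, 0.2345, 0.2138]
tool_rot: [0.999, -0.034, -0.0, 0.0]
force: [-0.5, -0.9, -0.3]
finger_gap: 0.263
gripper_force: 59.1
```

```bash
python3 - <<'E'
from m import *
to(.532,.399,.15,-4.2); print(sense()['gripper_force'])
pic,W,c=look("wrist","w2"); p=pic.astype(int)
m=(W[...,2]>.050)&(W[...,2]<.068)&(p.min(-1)>60)&(p.max(-1)-p.min(-1)<50)
P=W[m]; print(len(P))
xs=np.histogram(P[:,0],bins=np.arange(.40,.68,.01))[0]; print(xs)
for lo,hi in((.53,.66),(.40,.53)):
    q=P[(P[:,0]>lo)&(P[:,0]<hi)]; f=np.polyfit(q[:,1],q[:,0],1); print("x at .28",np.polyval(f,.28),f[0])
    t=q[q[:,2]>.055]; t=np.sort(t[:,1]); g=np.split(t,np.where(np.diff(t)>.01)[0]+1); print([(len(k),round(float((k[0]+k[-1])/2),4)) for k in g if len(k)>5])
E
```

```text
t 5.1 tcp [0.4639 0.2345 0.2138] yaw -3.9 shift [  56.6 -168.9   63.7] turn 0.3 tilt 0.03 gap 0.263 F [-0.5 -0.9 -0.3] after-turn shift [  55.9 -169.1   63.7]
59.094502329826355
6725
[   0    0    0   47  406 1061  839   68   29   37   42   36   32   35
   41   26   29  679 1887 1297  111   23    0    0    0    0    0    0]
x at .28 0.586071821004947 0.05424115859481745
[(545, 0.1875), (552, 0.2468), (568, 0.3066), (714, 0.3528)]
x at .28 0.4584671822830214 0.08699905443283522
[(7, 0.147), (394, 0.1961), (73, 0.2636), (998, 0.3451), (7, 0.4249)]
```

View pics/w2.png

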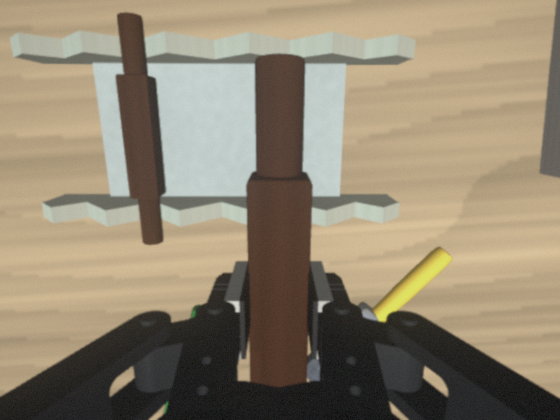

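The wrist view shows the racked rod at (142,130), in the +60 slot. The +120 slot is free at about x=75 px, and the notches to the right of the racked rod are empty. I'll place the rod in +120.

>>> play_rows:
  rows:
    - [[0, 0, 0.3], [8, -25, 0], 1]
    - [[0, 0, 0], [9, -29, 0], 1]
    - [[0, 0, 0], [10, -30, 10], 1]
    - [[0, 0, 0], [10, -30, 20], 1]
    - [[0, 0, 0], [10, -30, 20], 1]
    - [[0, 0, 0], [9, -27, 20], 1]
    - [[0, 0, 0], [0, 0, 20], 1]
    - [[0, 0, 0], [0, 0, 15], 1]
    - [[0, 0, 0], [0, 0, 8], 1]
    - [[0, 0, 0], [0, 0, 0], 1]
    - [[0, 0, 0], [0, 0, 0], 1]

```text
t: 6.08
tcp_pos: [0.5341, 0.3983, 0.1008]
tool_rot: [0.999, -0.04, -0.0, 0.0]
force: [-0.3, -0.0, -0.8]
finger_gap: 0.261
gripper_force: 59.2
```

```bash
python3 -c "
from m import *
to(.531,.401,.051,-4.1); print(sense()['gripper_force'])"
```

```text
t 6.1 tcp [0.5341 0.3983 0.1008] yaw -4.5 shift [-3.3 -2.5 49.8] turn -0.4 tilt 0.05 gap 0.261 F [-0.3 -0.  -0.8] after-turn shift [-3.2 -2.5 49.8]
59.200429916381836
```

>>> play_rows:
  rows:
    - [[0, 0, -0.4], [-3, -2, 12], 1]
    - [[0, 0, 0], [0, 0, 14], 1]
    - [[0, 0, 0], [0, 0, 12], 1]
    - [[0, 0, 0], [0, 0, 6], 1]
    - [[0, 0, 0], [0, 0, 3], 1]
    - [[0, 0, 0], [0, 0, 2], 1]
    - [[0, 0, 0], [0, 0, 0], 1]
    - [[0, 0, 0], [0, 0, 0], 1]

```text
t: 6.75
tcp_pos: [0.5311, 0.402, 0.0521]
tool_rot: [0.999, -0.035, 0.0, -0.0]
force: [0.5, -0.1, -0.7]
finger_gap: 0.265
gripper_force: 59.2
```

>>> play_rows:
  rows:
    - [[0, 0, 0], [0, 0, 1.5], 1]
    - [[0, 0, 0], [0, 0, 0], 1]
    - [[0, 0, 0], [0, 0, 0], 0.65]
    - [[0, 0, 0], [0, 0, 0], 0.58]
    - [[0, 0, 0], [0, 0, 0], 0.55]
    - [[0, 0, 0], [0, 0, 0], 0.55]
    - [[0, 0, 0], [0, 0, -10], 0.55]
    - [[0, 0, 0], [0, 0, -25], 0.55]
    - [[0, 0, 0], [0, 0, -35], 0.55]
    - [[0, 0, 0], [0, 0, -35], 0.4]
    - [[0, 0, 0], [0, 0, -35], 0]
    - [[0, 0, 0], [0, 0, -10], 0]

```text
t: 7.75
tcp_pos: [0.5337, 0.4036, 0.2078]
tool_rot: [0.999, -0.035, 0.005, -0.003]
force: [0.1, 0.4, 0.3]
finger_gap: 0.857
gripper_force: 0.0
```

```bash
cat >> m.py <<'E'
def rods(fn,zlo,zhi,box,name="wrist"):
    pic,W,c=look(name,fn); p=pic.astype(int)
    m=(W[...,2]>zlo)&(W[...,2]<zhi)&(p.max(-1)<110)&(W[...,0]>box[0])&(W[...,0]<box[1])&(W[...,1]>box[2])&(W[...,1]<box[3])
    n,l,st,_=cv2.connectedComponentsWithStats(m.astype(np.uint8))
    for i in range(1,n):
        if st[i,4]>100:
            P=W[l==i]; print(pca(P[:,:2]),np.percentile(P[:,2],[5,50,95]).round(4),"z near/far end",np.median(P[P[:,0]<np.percentile(P[:,0],15),2]).round(4),np.median(P[P[:,0]>np.percentile(P[:,0],85),2]).round(4))
E
python3 -c "
from m import *
rods('s3',.045,.07,(.4,.65,.1,.5),'scene')
rods('s3b',.014,.04,(.38,.6,-.55,-.19),'scene')
to(.4773,-.3433,.2,1.1)"
```

```text
(array([529.3, 372.3]), array([ 96.6, 181.8], dtype=float32), -8.1) [0.0466 0.0552 0.0608] z near/far end 0.0525 0.0518
(array([ 478. , -342.3]), array([ 24.7, 183.1], dtype=float32), 1.2) [0.0198 0.0261 0.0307] z near/far end 0.0231 0.0223
(array([ 488.1, -448. ]), array([ 24.3, 180.5], dtype=float32), 10.0) [0.0177 0.0257 0.0304] z near/far end 0.0224 0.0227
t 7.8 tcp [0.5325 0.4029 0.2046] yaw -4.0 shift [ -2.6 748.2   1.5] turn -5.1 tilt 0.46 gap 0.997 F [0.3 0.4 0.3] after-turn shift [-69.6 745.    1.5]
```

>>> play_rows:
  rows:
    - [[0, 0, 0], [0, 25, 0], 0]
    - [[0, 0, 0], [0, 38, 0], 0]
    - [[0, 0, 0], [0, 38, 0], 0]
    - [[0, 0, 0], [0, 38, 0], 0]
    - [[0, 0, 0], [0, 38, 0], 0]
    - [[0, 0, 0], [0, 38, 0], 0]
    - [[0, 0, 0], [0, 38, 0], 0]
    - [[0, 0, 0], [0, 38, 0], 0]
    - [[0, 0, 0], [0, 38, 0], 0]
    - [[0, 0, 0], [0, 38, 0], 0]
    - [[0, 0, 0], [0, 38, 0], 0]
    - [[0, 0, 0], [0, 38, 0], 0]

```text
t: 8.85
tcp_pos: [0.4977, -0.0413, 0.1988]
tool_rot: [0.999, -0.035, -0.002, -0.001]
force: [0.9, -0.2, 0.9]
finger_gap: 1.001
gripper_force: 0.0
```

>>> play_rows:
  rows:
    - [[0, 0, 0], [0, 38, 0], 0]
    - [[0, 0, 0], [0, 38, 0], 0]
    - [[0, 0, 0], [0, 38, 0], 0]
    - [[0, 0, 0], [0, 38, 0], 0]
    - [[0, 0, 0], [0, 38, 0], 0]
    - [[0, 0, 0], [-2, 38, 0], 0]
    - [[0, 0, 0], [-2, 38, 0], 0]
    - [[0, 0, -5], [0, 38, 0], 0]
    - [[0, 0, 0], [0, 0, 20], 0]
    - [[0, 0, 0], [0, 0, 30], 0]
    - [[0, 0, 0], [0, 0, 0], 0]
    - [[0, 0, 0], [0, 0, 0], 0]

```text
t: 9.85
tcp_pos: [0.4721, -0.3411, 0.1475]
tool_rot: [1.0, 0.008, -0.003, -0.003]
force: [0.1, 1.2, 0.3]
finger_gap: 0.998
gripper_force: 0.0
```

```bash
python3 -c "
from m import *
rods('w4',.016,.04,(.38,.6,-.55,-.19))
to(.4773,-.3433,.017,1.1)"
```

```text
(array([ 489.6, -447.2]), array([ 23.9, 174.7], dtype=float32), 9.5) [0.0193 0.0277 0.0295] z near/far end 0.0248 0.024
(array([ 477.5, -343.3]), array([ 23.1, 177.8], dtype=float32), 0.6) [0.0214 0.0279 0.0295] z near/far end 0.0243 0.0242
t 9.9 tcp [ 0.4734 -0.342   0.1493] yaw 1.0 shift [  4.2   1.8 132.2] turn -0.1 tilt 0.22 gap 1.002 F [-0.1  0.3 -0.2] after-turn shift [  4.2   1.8 132.2]
```

>>> play_rows:
  rows:
    - [[0, 0, 0], [2, 1, 15], 0]
    - [[0, 0, 0], [2, 1, 25], 0]
    - [[0, 0, 0], [0, 0, 30], 0]
    - [[0, 0, 0], [0, 0, 30], 0]
    - [[0, 0, 0], [0, 0, 20], 0]
    - [[0, 0, 0], [0, 0, 10], 0]
    - [[0, 0, 0], [0, 0, 0], 0]
    - [[0, 0, 0], [0, 0, 0], 0.8]
    - [[0, 0, 0], [0, 0, 0], 1]
    - [[0, 0, 0], [0, 0, 0], 1]
    - [[0, 0, 0], [0, 0, 0], 1]
    - [[0, 0, 0], [0, 0, 0], 1]

```text
t: 10.9
tcp_pos: [0.4786, -0.3453, 0.0215]
tool_rot: [1.0, 0.008, 0.001, 0.001]
force: [-0.5, 0.7, 0.6]
finger_gap: 0.303
gripper_force: 0.5
```

>>> play_rows:
  rows:
    - [[0, 0, 0], [0, 0, -10], 1]
    - [[0, 0, 0], [0, 0, -25], 1]
    - [[0, 0, 0], [0, 0, -30], 1]
    - [[0, 0, 0], [0, 0, -30], 1]
    - [[0, 0, 0], [0, 0, -30], 1]
    - [[0, 0, 2.6], [0, 0, -20], 1]
    - [[0, 0, 2.6], [0, -20, -10], 1]
    - [[0, 0, 0], [0, -36, 0], 1]
    - [[0, 0, 0], [0, -36, 0], 1]
    - [[0, 0, 0], [0, -36, 0], 1]
    - [[0, 0, 0], [0, -36, 0], 1]
    - [[0, 0, 0], [0, -36, 0], 1]

```text
t: 11.9
tcp_pos: [0.4917, -0.1439, 0.1763]
tool_rot: [0.999, -0.037, 0.0, 0.0]
force: [1.0, 0.1, -0.4]
finger_gap: 0.262
gripper_force: 64.3
```

```bash
python3 -c "
from m import *
to(.5225,.2815,.10,-4.1); print(sense()['gripper_force'])"
```

```text
t 11.9 tcp [ 0.4917 -0.1439  0.1763] yaw -4.3 shift [  -1.1 -426.5   76.2] turn -0.2 tilt 0.05 gap 0.262 F [ 1.   0.1 -0.4] after-turn shift [ 2.000e-01 -4.265e+02  7.620e+01]
64.27699327468872
```

>>> play_rows:
  rows:
    - [[0, 0, 0], [0, -36, 0], 1]
    - [[0, 0, 0], [0, -36, 0], 1]
    - [[0, 0, 0], [0, -36, 0], 1]
    - [[0, 0, 0], [0, -36, 0], 1]
    - [[0, 0, 0], [0, -36, 0], 1]
    - [[0, 0, 0], [0, -36, 0], 1]
    - [[0, 0, 0], [0, -36, 0], 1]
    - [[0, 0, 0], [0, -36, 0], 1]
    - [[0, 0, 0], [0, -36, 0], 1]
    - [[0, 0, 0], [0, -36, 0], 1]
    - [[0, 0, 0], [0, -36, 0], 1]
    - [[0, 0, 0], [0, -24, 0], 1]

```text
t: 12.9
tcp_pos: [0.5229, 0.2766, 0.1763]
tool_rot: [0.999, -0.036, 0.001, -0.001]
force: [1.5, -0.8, -0.6]
finger_gap: 0.262
gripper_force: 64.3
```

>>> play_rows:
  rows:
    - [[0, 0, 0], [0, 0, 10], 1]
    - [[0, 0, 0], [0, 0, 20], 1]
    - [[0, 0, 0], [0, 0, 20], 1]
    - [[0, 0, 0], [0, 0, 10], 1]
    - [[0, 0, 0], [0, 0, 0], 1]
    - [[0, 0, 0], [0, 0, 0], 1]

```text
t: 13.4
tcp_pos: [0.5229, 0.2727, 0.1153]
tool_rot: [0.999, -0.037, -0.001, 0.0]
force: [0.3, -0.3, -0.2]
finger_gap: 0.267
gripper_force: 64.3
```

```bash
python3 -c "
from m import *
pic,W,c=look('wrist','w5')
to(.5225,.2815,.054,-4.1); print(sense()['gripper_force'])"
```

```text
t 13.4 tcp [0.5236 0.273  0.116 ] yaw -4.3 shift [-1.8 -8.4 62. ] turn -0.2 tilt 0.05 gap 0.256 F [-0.1 -0.1 -0.3] after-turn shift [-1.8 -8.4 62. ]
64.28822994232178
```

View pics/w5.png

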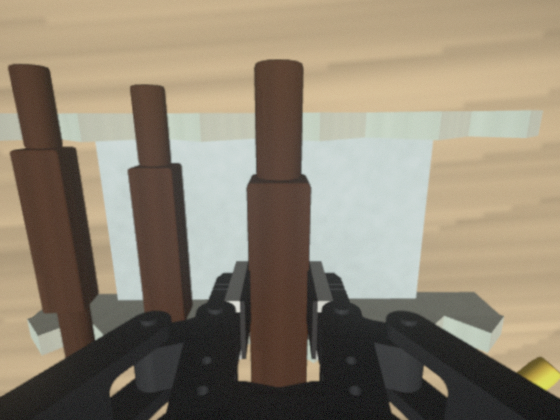

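```bash
python3 -c "
from m import *
W=np.load('pics/w5.npz')['W']
for u,v in ((35,105),(50,200),(60,200),(75,330),(150,125),(160,200),(172,200),(278,120),(278,250)): print((u,v),W[v,u].round(4))"
```

```text
(35, 105) [0.6063 0.3913 0.0553]
(50, 200) [0.5573 0.3937 0.0592]
(60, 200) [0.5566 0.3895 0.0574]
(75, 330) [0.4746 0.4013 0.055 ]
(150, 125) [0.5925 0.3341 0.0568]
(160, 200) [0.5531 0.3345 0.0598]
(172, 200) [0.5523 0.3285 0.0582]
(278, 120) [0.591  0.2674 0.1194]
(278, 250) [0.5436 0.2709 0.1227]
```

>>> play_rows:
  rows:
    - [[0, 0, -0.2], [-1, -4, 8], 1]
    - [[0, 0, 0], [-1, -3, 14], 1]
    - [[0, 0, 0], [0, 0, 18], 1]
    - [[0, 0, 0], [0, 0, 12], 1]
    - [[0, 0, 0], [0, 0, 6], 1]
    - [[0, 0, 0], [0, 0, 3], 1]
    - [[0, 0, 0], [0, 0, 1.5], 1]
    - [[0, 0, 0], [0, 0, 0], 1]

```text
t: 14.12
tcp_pos: [0.5219, 0.281, 0.0534]
tool_rot: [0.999, -0.035, 0.0, -0.0]
force: [-0.4, 0.6, -0.5]
finger_gap: 0.26
gripper_force: 64.4
```

>>> play_rows:
  rows:
    - [[0, 0, 0], [0, 0, 1.5], 1]
    - [[0, 0, 0], [0, 0, 0], 1]
    - [[0, 0, 0], [0, 0, 0], 0.65]
    - [[0, 0, 0], [0, 0, 0], 0.58]
    - [[0, 0, 0], [0, 0, 0], 0.55]
    - [[0, 0, 0], [0, 0, 0], 0.55]
    - [[0, 0, 0], [0, 0, -10], 0.55]
    - [[0, 0, 0], [0, 0, -25], 0.55]
    - [[0, 0, 0], [0, 0, -35], 0.55]
    - [[0, 0, 0], [0, 0, -35], 0.4]
    - [[0, 0, 0], [0, 0, -35], 0]
    - [[0, 0, 0], [0, 0, -10], 0]

```text
t: 15.12
tcp_pos: [0.5246, 0.2815, 0.2077]
tool_rot: [0.999, -0.035, 0.005, -0.002]
force: [-0.1, 1.1, 0.2]
finger_gap: 0.855
gripper_force: 0.0
```

```bash
python3 -c "
from m import *
rods('s6b',.014,.04,(.38,.6,-.57,-.19),'scene')
to(.4896,-.4472,.2,9.4)"
```

```text
(array([ 487.9, -448.1]), array([ 24.5, 181.6], dtype=float32), 9.8) [0.0184 0.026  0.0306] z near/far end 0.0227 0.0228
t 15.2 tcp [0.5247 0.2815 0.2076] yaw -4.0 shift [ 16.2 729.4   4.8] turn -13.4 tilt 0.65 gap 0.934 F [0.7 0.1 1.4] after-turn shift [-153.7  713.2    4.8]
```

>>> play_rows:
  rows:
    - [[0, 0, 0], [0, 25, 0], 0]
    - [[0, 0, 0], [0, 38, 0], 0]
    - [[0, 0, 0], [0, 38, 0], 0]
    - [[0, 0, 0], [1, 38, 0], 0]
    - [[0, 0, 0], [1, 38, 0], 0]
    - [[0, 0, 0], [1, 38, 0], 0]
    - [[0, 0, 0], [1, 38, 0], 0]
    - [[0, 0, 0], [1, 38, 0], 0]
    - [[0, 0, 0], [1, 38, 0], 0]
    - [[0, 0, 0], [1, 38, 0], 0]
    - [[0, 0, 0], [1, 38, 0], 0]
    - [[0, 0, 0], [1, 38, 0], 0]

```text
t: 16.17
tcp_pos: [0.4981, -0.1634, 0.2002]
tool_rot: [0.999, -0.035, -0.001, -0.001]
force: [0.5, 0.7, 0.7]
finger_gap: 1.0
gripper_force: 0.0
```

>>> play_rows:
  rows:
    - [[0, 0, 0], [1, 38, 0], 0]
    - [[0, 0, 0], [1, 38, 0], 0]
    - [[0, 0, 0], [1, 38, 0], 0]
    - [[0, 0, 0], [1, 38, 0], 0]
    - [[0, 0, 0], [1, 38, 0], 0]
    - [[0, 0, 0], [1, 38, 0], 0]
    - [[0, 0, 0], [1, 38, 0], 0]
    - [[0, 0, -5], [0, 20, 10], 0]
    - [[0, 0, -5], [0, 0, 20], 0]
    - [[0, 0, -3.4], [0, 0, 30], 0]
    - [[0, 0, 0], [0, 0, 0], 0]
    - [[0, 0, 0], [0, 0, 0], 0]

```text
t: 17.17
tcp_pos: [0.4846, -0.446, 0.1385]
tool_rot: [0.997, 0.081, -0.002, -0.003]
force: [0.7, 0.5, 0.7]
finger_gap: 0.999
gripper_force: 0.0
```

```bash
python3 -c "
from m import *
rods('w7',.016,.04,(.38,.6,-.55,-.19))
to(.489,-.4476,.019,9.5)"
```

```text
(array([ 487.4, -448.5]), array([ 23.8, 178.6], dtype=float32), 9.0) [0.0212 0.0279 0.0295] z near/far end 0.0244 0.0239
t 17.2 tcp [ 0.4858 -0.447   0.1405] yaw 9.3 shift [  3.2   1.4 121.5] turn -0.2 tilt 0.16 gap 0.996 F [ 0.  -1.2 -1. ] after-turn shift [  3.2   1.4 121.5]
```

>>> play_rows:
  rows:
    - [[0, 0, 0], [1, 1, 15], 0]
    - [[0, 0, 0], [1, 1, 25], 0]
    - [[0, 0, 0], [0, 0, 30], 0]
    - [[0, 0, 0], [0, 0, 25], 0]
    - [[0, 0, 0], [0, 0, 18], 0.2]
    - [[0, 0, 0], [0, 0, 9], 0.5]
    - [[0, 0, 0], [0, 0, 0], 1]
    - [[0, 0, 0], [0, 0, 0], 1]
    - [[0, 0, 0], [0, 0, 0], 1]
    - [[0, 0, 0], [0, 0, 0], 1]
    - [[0, 0, 0], [0, 0, 0], 1]
    - [[0, 0, 0], [0, 0, 0], 1]

```text
t: 18.22
tcp_pos: [0.4897, -0.4507, 0.0218]
tool_rot: [0.997, 0.082, 0.001, 0.002]
force: [0.2, 0.2, 6.7]
finger_gap: 0.264
gripper_force: 62.0
```

>>> play_rows:
  rows:
    - [[0, 0, 0], [0, 0, 0], 1]
    - [[0, 0, 0], [0, 0, -15], 1]
    - [[0, 0, 0], [0, 0, -25], 1]
    - [[0, 0, 0], [0, 0, -30], 1]
    - [[0, 0, 0], [0, 0, -30], 1]
    - [[0, 0, 4.5], [0, 0, -30], 1]
    - [[0, 0, 4.5], [0, 0, -20], 1]
    - [[0, 0, 4.4], [0, -20, -10], 1]
    - [[0, 0, 0], [0, -36, 0], 1]
    - [[0, 0, 0], [0, -36, 0], 1]
    - [[0, 0, 0], [0, -36, 0], 1]
    - [[0, 0, 0], [0, -36, 0], 1]

```text
t: 19.22
tcp_pos: [0.4981, -0.2843, 0.1805]
tool_rot: [0.999, -0.036, 0.0, 0.0]
force: [0.6, 0.5, -1.2]
finger_gap: 0.264
gripper_force: 61.1
```

```bash
python3 -c "
from m import *
to(.5180,.220,.13,-4.1); print(sense()['gripper_force'])"
```

```text
t 19.2 tcp [ 0.4981 -0.2843  0.1805] yaw -4.1 shift [ -16.2 -504.4   50.3] turn 0.0 tilt 0.04 gap 0.264 F [ 0.6  0.5 -1.2] after-turn shift [ -16.2 -504.4   50.3]
61.06690764427185
```

>>> play_rows:
  rows:
    - [[0, 0, 0], [0, -36, 0], 1]
    - [[0, 0, 0], [-2, -36, 0], 1]
    - [[0, 0, 0], [-2, -36, 0], 1]
    - [[0, 0, 0], [-2, -36, 0], 1]
    - [[0, 0, 0], [-2, -36, 0], 1]
    - [[0, 0, 0], [-2, -36, 0], 1]
    - [[0, 0, 0], [-2, -36, 0], 1]
    - [[0, 0, 0], [-2, -36, 0], 1]
    - [[0, 0, 0], [-1, -36, 0], 1]
    - [[0, 0, 0], [-1, -36, 0], 1]
    - [[0, 0, 0], [0, -36, 0], 1]
    - [[0, 0, 0], [0, -36, 0], 1]

```text
t: 20.22
tcp_pos: [0.5126, 0.148, 0.1805]
tool_rot: [0.999, -0.035, 0.0, 0.0]
force: [-0.1, -0.4, -0.9]
finger_gap: 0.263
gripper_force: 61.1
```

>>> play_rows:
  rows:
    - [[0, 0, 0], [0, -36, 0], 1]
    - [[0, 0, 0], [0, -36, 10], 1]
    - [[0, 0, 0], [0, 0, 20], 1]
    - [[0, 0, 0], [0, 0, 20], 1]
    - [[0, 0, 0], [0, 0, 0], 1]
    - [[0, 0, 0], [0, 0, 0], 1]

```text
t: 20.72
tcp_pos: [0.5172, 0.218, 0.1293]
tool_rot: [0.999, -0.035, -0.001, 0.0]
force: [0.1, 0.4, -0.2]
finger_gap: 0.264
gripper_force: 61.1
```

```bash
python3 -c "
from m import *
p,W,c=look('wrist','w8')
print(W[250,278],W[120,278])
for x0,x1 in((.57,.61),(.44,.48)):
    P=W[(W[...,2]>.055)&(W[...,2]<.07)&(W[...,0]>x0)&(W[...,0]<x1)&(p.min(-1)>70)]; t=np.sort(P[:,1]); g=np.split(t,np.where(np.diff(t)>.01)[0]+1); print([(len(k),round(float(k.mean()),4)) for k in g if len(k)>50])
to(.5180,.220,.053,-4.1); print(sense()['gripper_force'])"
```

```text
[0.53740325 0.21633154 0.13543254] [0.58530665 0.21298977 0.13281326]
[(887, 0.1877), (881, 0.2461), (902, 0.3047), (528, 0.3596)]
[(689, 0.3722)]
t 20.8 tcp [0.5182 0.2179 0.1302] yaw -4.1 shift [-0.4 -2.1 77.2] turn 0.0 tilt 0.02 gap 0.263 F [ 0.4 -0.2 -1.3] after-turn shift [-0.4 -2.1 77.2]
61.08194589614868
```

>>> play_rows:
  rows:
    - [[0, 0, 0], [0, -2, 10], 1]
    - [[0, 0, 0], [0, 0, 18], 1]
    - [[0, 0, 0], [0, 0, 20], 1]
    - [[0, 0, 0], [0, 0, 14], 1]
    - [[0, 0, 0], [0, 0, 7], 1]
    - [[0, 0, 0], [0, 0, 4], 1]
    - [[0, 0, 0], [0, 0, 2], 1]
    - [[0, 0, 0], [0, 0, 0], 1]

```text
t: 21.43
tcp_pos: [0.5188, 0.2201, 0.0548]
tool_rot: [0.999, -0.035, 0.001, -0.0]
force: [0.4, -0.4, -1.1]
finger_gap: 0.264
gripper_force: 61.1
```

>>> play_rows:
  rows:
    - [[0, 0, 0], [0, 0, 1.5], 1]
    - [[0, 0, 0], [0, 0, 0], 1]
    - [[0, 0, 0], [0, 0, 0], 0.65]
    - [[0, 0, 0], [0, 0, 0], 0.58]
    - [[0, 0, 0], [0, 0, 0], 0.55]
    - [[0, 0, 0], [0, 0, 0], 0.55]
    - [[0, 0, 0], [0, 0, -10], 0.55]
    - [[0, 0, 0], [0, 0, -25], 0.55]
    - [[0, 0, 0], [0, 0, -35], 0.55]
    - [[0, 0, 0], [0, 0, -35], 0.4]
    - [[0, 0, 0], [0, 0, -35], 0.4]
    - [[0, 0, 0], [0, 0, -35], 0.4]

```text
t: 22.43
tcp_pos: [0.5177, 0.22, 0.2302]
tool_rot: [0.999, -0.035, 0.0, 0.0]
force: [0.2, 0.0, -0.1]
finger_gap: 0.598
gripper_force: 0.0
```

>>> play_rows:
  rows:
    - [[0, 0, 0], [-5, 25, -20], 0.6]
    - [[0, 0, 0], [-5, 38, 0], 0.8]
    - [[0, 0, 0], [-5, 38, 0], 0.9]
    - [[0, 0, 0], [-5, 38, 0], 1]
    - [[0, 0, 0], [-5, 38, 0], 1]
    - [[0, 0, 0], [-5, 38, 0], 1]
    - [[0, 0, 0], [-5, 38, 0], 1]
    - [[0, 0, 0], [0, 38, 0], 1]
    - [[0, 0, 0], [0, 0, 0], 1]
    - [[0, 0, 0], [0, 0, 0], 1]
    - [[0, 0, 0], [0, 0, 0], 1]

```text
t: 23.35
tcp_pos: [0.4625, -0.0676, 0.2482]
tool_rot: [0.999, -0.036, 0.0, -0.0]
force: [0.2, 0.3, -0.5]
finger_gap: 0.001
gripper_force: 0.0
```

```bash
python3 - <<'E'
from m import *
to(.49,-.102,.25,-4)
pic,W,c=look("wrist","w9"); p=pic.astype(int)
P=W[(abs(W[...,2]-.054)<.003)&near(W,(.57,-.05),.15)&(p.min(-1)>50)]; print("rim",len(P),pca(P[:,:2]),np.median(P[:,2]))
m=(p.max(-1)<110)&(W[...,2]>.035)&(W[...,2]<.054)&near(W,(.57,-.05),.12)&(abs(W[...,1]+.05)<.025); m=trim(m); P=W[m]; print("rod4",m.sum(),pca(P[:,:2]),np.median(P[:,2]))
m=near(W,(.462,-.102),.05)&(W[...,2]>.085)&(W[...,2]<.13)&(p.max(-1)<90); P=W[m]; print("ball",m.sum(),P.min(0),P.max(0))
m=near(W,(.48,-.102),.06)&(W[...,2]>.04)&(W[...,2]<.13)&(W[...,1]<-.088)
P=W[m]
for z in np.arange(.04,.11,.01):
    k=P[(P[:,2]>z)&(P[:,2]<z+.01)]
    if len(k): print(round(z,3),len(k),k.mean(0).round(4))
rods('s9',.045,.07,(.4,.65,.1,.5),'scene')
E
```

```text
t 23.4 tcp [ 0.4625 -0.0676  0.2482] yaw -4.1 shift [29.9 32.4 -1.8] turn -0.1 tilt 0.03 gap 0.001 F [ 0.2  0.3 -0.5] after-turn shift [29.8 32.4 -1.8]
rim 9164 (array([545.8, -58.8]), array([ 90.4, 165.3], dtype=float32), 2.7) 0.05440303948779504
rod4 4842 (array([552.6, -31. ]), array([ 25.4, 153.5], dtype=float32), 12.2) nan
ball 506 [ 0.45229521 -0.1126035   0.08521746] [ 0.47164538 -0.09285944  0.10650104]
0.04 214 [ 0.4917 -0.0941  0.0433]
0.05 80 [ 0.4862 -0.1017  0.0551]
0.06 86 [ 0.4808 -0.102   0.065 ]
0.07 91 [ 0.4755 -0.1023  0.075 ]
0.08 59 [ 0.4715 -0.1023  0.0829]
0.09 175 [ 0.4646 -0.1017  0.0976]
0.1 376 [ 0.4617 -0.1031  0.1028]
(array([525.3, 331.9]), array([170.5, 185.3], dtype=float32), -8.3) [0.0466 0.0548 0.0604] z near/far end 0.0518 0.0518
(array([519.5, 228.2]), array([ 56.3, 178.1], dtype=float32), -13.2) [0.0467 0.0549 0.0611] z near/far end 0.0513 0.0533
```

View pics/w9.png

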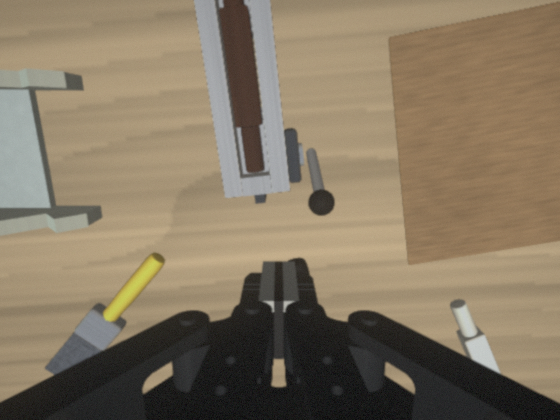

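The wrist view shows the nest with its rod, and the lever ball at (320,203) leaning toward the robot. All rack rods sit level. I'll go behind the ball with closed fingers.

>>> play_rows:
  rows:
    - [[0, 0, -3.5], [0, 0, 0], 1]
    - [[0, 0, -3.6], [0, 0, 0], 1]
    - [[0, 0, 0], [-22, 16, 5], 1]
    - [[0, 0, 0], [-22, 17, 10], 1]
    - [[0, 0, 0], [0, 0, 30], 1]
    - [[0, 0, 0], [0, 0, 30], 1]
    - [[0, 0, 0], [0, 0, 30], 1]
    - [[0, 0, 0], [0, 0, 30], 1]
    - [[0, 0, 0], [0, 0, 15], 1]
    - [[0, 0, 0], [0, 0, 5], 1]
    - [[0, 0, 0], [0, 0, 0], 1]

```text
t: 24.37
tcp_pos: [0.4202, -0.1016, 0.0919]
tool_rot: [1.0, 0.028, -0.001, -0.001]
force: [0.5, -0.7, 0.3]
finger_gap: -0.002
gripper_force: 0.0
```

```bash
python3 -c "
from m import *
to(.440,-.1030,.093,3)"
```

```text
t 24.4 tcp [ 0.4202 -0.1016  0.0919] yaw 3.2 shift [19.7  2.5 -1.2] turn 0.2 tilt 0.18 gap -0.002 F [ 0.5 -0.7  0.3] after-turn shift [19.7  2.4 -1.2]
```

Push to about x = 0.505.

>>> play_rows:
  rows:
    - [[0, 0, 0], [8, 2, 0], 1]
    - [[0, 0, 0], [10, 0, 0], 1]
    - [[0, 0, 0], [10, 0, 0], 1]
    - [[0, 0, 0], [10, 0, 0], 1]
    - [[0, 0, 0], [10, 0, 0], 1]
    - [[0, 0, 0], [10, 0, 0], 1]
    - [[0, 0, 0], [10, 0, 0], 1]
    - [[0, 0, 0], [8, 0, 0], 1]
    - [[0, 0, 0], [6, 0, 0], 1]
    - [[0, 0, 0], [3, 0, 0], 1]
    - [[0, 0, 0], [0, 0, 0], 1]

```text
t: 25.28
tcp_pos: [0.5062, -0.1003, 0.0924]
tool_rot: [1.0, 0.027, 0.0, -0.0]
force: [-1.4, 0.3, -0.5]
finger_gap: 0.005
gripper_force: 0.5
```

```bash
python3 - <<'E'
from m import *
to(.508,-.099,.092,3)
pic,W,c=look("scene","s10"); p=pic.astype(int)
m=near(W,(.53,-.09),.08)&(W[...,2]>.08)&(W[...,2]<.12)&(p.max(-1)<70)&(W[...,0]>.515)&(W[...,1]<-.08); P=W[m]; print("ball",m.sum(),P.min(0) if len(P) else 0,P.max(0) if len(P) else 0)
m=near(W,(.60,-.04),.07)&(abs(W[...,1]+.04)<.008); P=W[m];print("rod z",np.nanmedian(P[:,2]))
cv2.imwrite("pics/s10c.png",cv2.resize(pic[150:300,220:360,::-1],None,fx=4,fy=4))
E
```

```text
t 25.3 tcp [ 0.5062 -0.1003  0.0924] yaw 3.1 shift [ 1.8 -1.2  0.4] turn 0.1 tilt 0.02 gap 0.005 F [-1.4  0.3 -0.5] after-turn shift [ 1.8 -1.2  0.4]
ball 69 [ 0.51522926 -0.10970694  0.0880998 ] [ 0.53868856 -0.09290269  0.11579201]
rod z 0.07106975495387191
```

View pics/s10c.png

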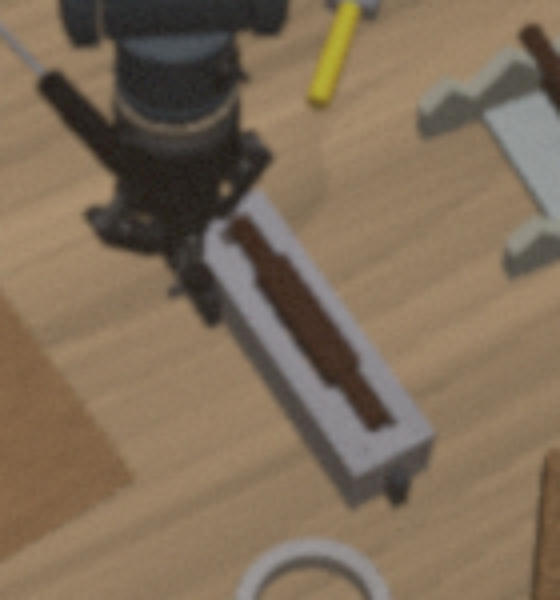

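The rod now stands proud at 71 mm, where 73 mm is fully up. I'll push on to the stop.

>>> play_rows:
  rows:
    - [[0, 0, 0], [2, 0, 0], 1]
    - [[0, 0, 0], [2, 0, 0], 1]
    - [[0, 0, 0], [0, 0, 0], 1]

```text
t: 25.58
tcp_pos: [0.5075, -0.1001, 0.0925]
tool_rot: [1.0, 0.027, -0.002, -0.0]
force: [-5.8, -1.6, -0.3]
finger_gap: -0.0
gripper_force: 2.9
```

>>> play_rows:
  rows:
    - [[0, 0, 0], [2, 0, 0], 1]
    - [[0, 0, 0], [1, 0, 0], 1]
    - [[0, 0, 0], [0, 0, 0], 1]
    - [[0, 0, 0], [0, 0, 0], 1]

```text
t: 25.92
tcp_pos: [0.5077, -0.1, 0.0924]
tool_rot: [1.0, 0.027, -0.005, -0.001]
force: [-10.6, -5.5, 2.4]
finger_gap: 0.0
gripper_force: 5.6
```

It's at the stop: the force grows and nothing moves. Back off and look at the lifted rod.

>>> play_rows:
  rows:
    - [[0, 0, 0], [-12, 0, 0], 1]
    - [[0, 0, 0], [-25, 0, 0], 1]
    - [[0, 0, 0], [0, 0, -20], 1]
    - [[0, 0, 0], [0, 0, -35], 0.5]
    - [[0, 0, 0], [0, 0, -35], 0]
    - [[0, 0, 0], [0, 0, -35], 0]
    - [[0, 0, 0], [20, -15, -20], 0]
    - [[0, 0, 0], [25, -20, 0], 0]
    - [[0, 0, 0], [20, -20, 0], 0]
    - [[0, 0, 0], [0, 0, 0], 0]
    - [[0, 0, 0], [0, 0, 0], 0]

```text
t: 26.83
tcp_pos: [0.5393, -0.043, 0.2387]
tool_rot: [1.0, 0.028, 0.002, 0.0]
force: [-0.2, 0.3, 0.2]
finger_gap: 0.998
gripper_force: 0.0
```

```bash
python3 - <<'E'
from m import *
rods('w11',.060,.085,(.45,.7,-.075,0))
d=np.load('pics/w11.npz'); W=d['W'];p=d['pic'].astype(int)
m=near(W,(.53,-.1),.04)&(W[...,2]>.085)&(W[...,2]<.12)&(p.max(-1)<90)&(W[...,1]<-.085); P=W[m]; print("ball",m.sum(),P.min(0),P.max(0))
to(.5726,-.0416,.1,3)
E
```

```text
(array([573. , -43.9]), array([ 23.9, 179.9], dtype=float32), 2.2) [0.0665 0.0733 0.075 ] z near/far end 0.0696 0.0694
ball 540 [ 0.5205511  -0.10959527  0.09317132] [ 0.54063239 -0.08979299  0.1067533 ]
t 26.9 tcp [ 0.5381 -0.0435  0.2382] yaw 3.1 shift [ 3.430e+01 -1.000e-01  1.382e+02] turn 0.1 tilt 0.1 gap 1.004 F [-0.5  0.8 -0.8] after-turn shift [ 34.3  -0.2 138.2]
```

View pics/w11.png

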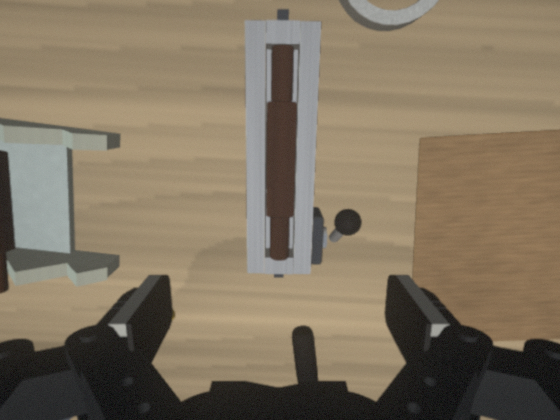

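The wrist view shows the rod proud in the nest at (282,150), with its top at 73 mm, and the ball at (347,222), fully over. I'll grasp it.

>>> play_rows:
  rows:
    - [[0, 0, 0.6], [17, 0, 10], 0.4]
    - [[0, 0, 0], [18, 0, 25], 0.4]
    - [[0, 0, 0], [0, 0, 30], 0.4]
    - [[0, 0, 0], [0, 0, 30], 0.4]
    - [[0, 0, 0], [0, 0, 20], 0.4]
    - [[0, 0, 0], [0, 0, 10], 0.4]
    - [[0, 0, 0], [0, 0, 0], 0.4]
    - [[0, 0, 0], [0, 0, 0], 0.4]

```text
t: 27.55
tcp_pos: [0.5726, -0.0427, 0.113]
tool_rot: [1.0, 0.021, -0.0, -0.0]
force: [-0.5, -0.2, 1.1]
finger_gap: 0.601
gripper_force: 0.0
```

```bash
python3 -c "
from m import *
to(.573,-.0437,.068,2.4)"
```

```text
t 27.6 tcp [ 0.5726 -0.0427  0.113 ] yaw 2.4 shift [ 0.4  1.  45. ] turn 0.0 tilt 0.0 gap 0.601 F [-0.5 -0.2  1.1] after-turn shift [ 0.4  1.  45. ]
```

>>> play_rows:
  rows:
    - [[0, 0, 0], [0, 1, 10], 0.4]
    - [[0, 0, 0], [0, 0, 15], 0.4]
    - [[0, 0, 0], [0, 0, 13], 0.4]
    - [[0, 0, 0], [0, 0, 7], 0.4]
    - [[0, 0, 0], [0, 0, 0], 0.4]
    - [[0, 0, 0], [0, 0, 0], 0.8]
    - [[0, 0, 0], [0, 0, 0], 1]
    - [[0, 0, 0], [0, 0, 0], 1]
    - [[0, 0, 0], [0, 0, 0], 1]
    - [[0, 0, 0], [0, 0, 0], 1]
    - [[0, 0, 0], [0, 0, 0], 1]
    - [[0, 0, 0], [0, 0, 0], 1]

```text
t: 28.55
tcp_pos: [0.5734, -0.0432, 0.0687]
tool_rot: [1.0, 0.021, 0.001, 0.0]
force: [0.6, -0.0, 4.9]
finger_gap: 0.263
gripper_force: 61.2
```

>>> play_rows:
  rows:
    - [[0, 0, 0], [0, 0, -8], 1]
    - [[0, 0, 0], [0, 0, -20], 1]
    - [[0, 0, 0], [0, 0, -30], 1]
    - [[0, 0, 0], [0, 0, -30], 1]
    - [[0, 0, 3.2], [0, 0, -15], 1]
    - [[0, 0, 3.3], [0, 0, 0], 1]
    - [[0, 0, 0], [-12, -32, 0], 1]
    - [[0, 0, 0], [-12, -34, 0], 1]
    - [[0, 0, 0], [-12, -34, 0], 1]
    - [[0, 0, 0], [-12, -34, 0], 1]
    - [[0, 0, 0], [-12, -34, 0], 1]
    - [[0, 0, 0], [-12, -30, 0], 1]

```text
t: 29.55
tcp_pos: [0.5133, 0.1613, 0.1707]
tool_rot: [0.999, -0.035, -0.001, -0.0]
force: [0.8, 0.6, -0.5]
finger_gap: 0.263
gripper_force: 60.6
```

>>> play_rows:
  rows:
    - [[0, 0, 0], [0, 0, 15], 1]
    - [[0, 0, 0], [0, 0, 15], 1]
    - [[0, 0, 0], [0, 0, 10], 1]
    - [[0, 0, 0], [0, 0, 0], 1]
    - [[0, 0, 0], [0, 0, 0], 1]

```text
t: 29.97
tcp_pos: [0.5143, 0.1592, 0.1303]
tool_rot: [0.999, -0.036, -0.001, 0.0]
force: [0.6, -0.4, -0.7]
finger_gap: 0.259
gripper_force: 60.7
```

```bash
python3 -c "
from m import *
p,W,c=look('wrist','w12')
print(W[250,278],W[120,278])
to(.514,.160,.0538,-4.1); print(sense()['gripper_force'])"
```

```text
[0.53418395 0.1575121  0.13562045] [0.58235202 0.15411294 0.13035658]
t 30.0 tcp [0.5149 0.1591 0.1309] yaw -4.1 shift [-1.  -0.8 77.1] turn 0.0 tilt 0.03 gap 0.26 F [ 0.5  0.8 -0.9] after-turn shift [-1.  -0.8 77.1]
60.67558765411377
```

View pics/w12.png

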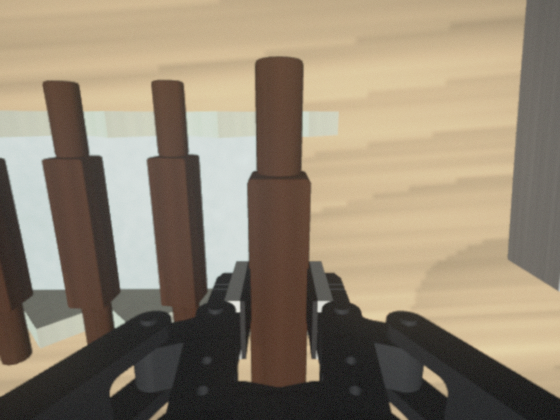

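The held rod at (280,250) hangs over the last notch pair, with the other racked rods to its left. Lower it.

>>> play_rows:
  rows:
    - [[0, 0, 0], [-1, -1, 10], 1]
    - [[0, 0, 0], [0, 0, 18], 1]
    - [[0, 0, 0], [0, 0, 20], 1]
    - [[0, 0, 0], [0, 0, 14], 1]
    - [[0, 0, 0], [0, 0, 7], 1]
    - [[0, 0, 0], [0, 0, 4], 1]
    - [[0, 0, 0], [0, 0, 2], 1]
    - [[0, 0, 0], [0, 0, 0], 1]

```text
t: 30.68
tcp_pos: [0.5142, 0.1607, 0.0562]
tool_rot: [0.999, -0.035, 0.0, -0.0]
force: [-0.0, 0.2, -1.0]
finger_gap: 0.258
gripper_force: 60.7
```

>>> play_rows:
  rows:
    - [[0, 0, 0], [0, 0, 1], 1]
    - [[0, 0, 0], [0, 0, 0], 1]
    - [[0, 0, 0], [0, 0, 0], 0.65]
    - [[0, 0, 0], [0, 0, 0], 0.58]
    - [[0, 0, 0], [0, 0, 0], 0.55]
    - [[0, 0, 0], [0, 0, 0], 0.55]
    - [[0, 0, 0], [0, 0, -10], 0.55]
    - [[0, 0, 0], [0, 0, -25], 0.55]
    - [[0, 0, 0], [0, 0, -35], 0.55]
    - [[0, 0, 0], [0, 0, -35], 0.7]
    - [[0, 0, 0], [0, 0, -15], 1]
    - [[0, 0, 0], [0, 0, 0], 1]

```text
t: 31.68
tcp_pos: [0.5167, 0.161, 0.1797]
tool_rot: [0.999, -0.035, 0.005, -0.001]
force: [0.0, -0.4, 0.4]
finger_gap: 0.031
gripper_force: 0.0
```

```bash
python3 -c "
from m import *
to(.575,-.10,.175,3)"
```

```text
t 31.7 tcp [0.5167 0.161  0.1797] yaw -4.0 shift [ 76.5 256.3   5.1] turn -7.0 tilt 0.56 gap 0.031 F [ 0.  -0.4  0.4] after-turn shift [ 44.6 263.7   5.1]
```

>>> play_rows:
  rows:
    - [[0, 0, 0], [8, 28, 0], 1]
    - [[0, 0, 0], [9, 33, 0], 1]
    - [[0, 0, 0], [10, 33, 0], 1]
    - [[0, 0, 0], [10, 33, 0], 1]
    - [[0, 0, 0], [10, 33, 0], 1]
    - [[0, 0, 0], [10, 33, 0], 1]
    - [[0, 0, 0], [10, 33, 0], 1]
    - [[0, 0, -3.5], [9, 28, 0], 1]
    - [[0, 0, -3.5], [0, 0, 0], 1]
    - [[0, 0, 0], [0, 0, 0], 1]
    - [[0, 0, 0], [0, 0, 0], 1]

```text
t: 32.6
tcp_pos: [0.5708, -0.098, 0.1741]
tool_rot: [1.0, 0.025, -0.001, -0.001]
force: [1.6, 0.4, -0.5]
finger_gap: -0.002
gripper_force: 0.0
```

```bash
python3 -c "
from m import *
to(.575,-.10,.093,3)"
```

```text
t 32.6 tcp [ 0.5708 -0.098   0.1741] yaw 2.8 shift [ 4.3  2.4 81.1] turn -0.2 tilt 0.14 gap -0.002 F [ 1.6  0.4 -0.5] after-turn shift [ 4.3  2.4 81.1]
```

>>> play_rows:
  rows:
    - [[0, 0, 0], [2, 2, 15], 1]
    - [[0, 0, 0], [0, 0, 25], 1]
    - [[0, 0, 0], [0, 0, 25], 1]
    - [[0, 0, 0], [0, 0, 15], 1]
    - [[0, 0, 0], [0, 0, 0], 1]
    - [[0, 0, 0], [-8, 0, 0], 1]
    - [[0, 0, 0], [-10, 0, 0], 1]
    - [[0, 0, 0], [-10, 0, 0], 1]
    - [[0, 0, 0], [-10, 0, 0], 1]
    - [[0, 0, 0], [-10, 0, 0], 1]
    - [[0, 0, 0], [-10, 0, 0], 1]
    - [[0, 0, 0], [-10, 0, 0], 1]

```text
t: 33.6
tcp_pos: [0.5051, -0.1036, 0.0955]
tool_rot: [1.0, 0.026, 0.0, 0.0]
force: [2.0, -0.1, 1.7]
finger_gap: 0.002
gripper_force: 1.0
```

>>> play_rows:
  rows:
    - [[0, 0, 0], [-8, 0, 0], 1]
    - [[0, 0, 0], [-5, 0, 0], 1]
    - [[0, 0, 0], [-4, 0, 0], 1]
    - [[0, 0, 0], [0, 0, 0], 1]
    - [[0, 0, 0], [0, 0, 0], 1]

```text
t: 34.02
tcp_pos: [0.488, -0.1042, 0.0945]
tool_rot: [1.0, 0.026, -0.001, -0.0]
force: [-0.4, -0.2, 0.0]
finger_gap: -0.002
gripper_force: 0.0
```

>>> play_rows:
  rows:
    - [[0, 0, 0], [-3, 0, 0], 1]
    - [[0, 0, 0], [-2, 0, 0], 1]
    - [[0, 0, 0], [-1, 0, 0], 1]
    - [[0, 0, 0], [0, 0, 0], 1]

```text
t: 34.35
tcp_pos: [0.4832, -0.1048, 0.0948]
tool_rot: [1.0, 0.026, 0.0, 0.0]
force: [1.7, -1.4, -0.3]
finger_gap: -0.002
gripper_force: 0.7
```

>>> play_rows:
  rows:
    - [[0, 0, 0], [-2, 0, 0], 1]
    - [[0, 0, 0], [-2, 0, 0], 1]
    - [[0, 0, 0], [0, 0, 0], 1]
    - [[0, 0, 0], [0, 0, 0], 1]

```text
t: 34.68
tcp_pos: [0.4816, -0.1053, 0.0951]
tool_rot: [1.0, 0.025, 0.003, 0.001]
force: [6.4, 2.1, -5.5]
finger_gap: -0.004
gripper_force: 3.5
```

>>> play_rows:
  rows:
    - [[0, 0, 0], [-2, 0, 0], 1]
    - [[0, 0, 0], [-1, 0, 0], 1]
    - [[0, 0, 0], [0, 0, 0], 1]
    - [[0, 0, 0], [0, 0, 0], 1]

```text
t: 35.02
tcp_pos: [0.4814, -0.1055, 0.0952]
tool_rot: [1.0, 0.024, 0.006, 0.001]
force: [11.9, 5.8, -7.9]
finger_gap: 0.002
gripper_force: 6.3
```

>>> play_rows:
  rows:
    - [[0, 0, 0], [12, 0, 0], 1]
    - [[0, 0, 0], [20, 0, 0], 1]
    - [[0, 0, 0], [0, 0, -20], 1]
    - [[0, 0, 0], [0, 0, -35], 1]
    - [[0, 0, 0], [0, 0, -35], 1]
    - [[0, 0, 0], [0, 0, -35], 1]
    - [[0, 0, 0], [-25, 20, -20], 1]
    - [[0, 0, 0], [-35, 20, 0], 1]
    - [[0, 0, 0], [-30, 20, 0], 1]
    - [[0, 0, 0], [0, 0, 0], 1]
    - [[0, 0, 0], [0, 0, 0], 1]

```text
t: 35.93
tcp_pos: [0.4191, -0.1682, 0.24]
tool_rot: [1.0, 0.024, -0.001, -0.001]
force: [-0.1, -0.1, -0.1]
finger_gap: -0.002
gripper_force: 0.0
```

```bash
python3 - <<'E'
from m import *
to(.4,-.1,.25,3)
rods('s13',.048,.07,(.4,.65,.1,.5),'side')
pic,W,c=look("wrist","w13"); p=pic.astype(int)
m=near(W,(.47,-.102),.05)&(W[...,2]>.085)&(W[...,2]<.13)&(p.max(-1)<90); P=W[m]; print("ball",m.sum(),P.min(0),P.max(0))
E
```

```text
t 35.9 tcp [ 0.4191 -0.1682  0.24  ] yaw 2.8 shift [-15.8 -69.1  -9.9] turn -0.2 tilt 0.11 gap -0.002 F [-0.1 -0.1 -0.1] after-turn shift [-15.5 -69.2  -9.9]
(array([512. , 163.9]), array([ 27.2, 178.9], dtype=float32), -2.6) [0.0495 0.0552 0.0608] z near/far end 0.0527 0.0532
(array([515.4, 224.3]), array([ 23.4, 178.7], dtype=float32), -4.8) [0.0494 0.0554 0.0601] z near/far end 0.0537 0.0527
(array([519. , 284.1]), array([ 24.8, 179.6], dtype=float32), -4.0) [0.0497 0.0562 0.0609] z near/far end 0.0534 0.0536
(array([521. , 343.4]), array([ 25.9, 178.4], dtype=float32), -5.0) [0.0497 0.0558 0.0604] z near/far end 0.0524 0.0529
(array([534.6, 401.1]), array([ 26.4, 177.9], dtype=float32), -3.3) [0.0494 0.0559 0.0607] z near/far end 0.0526 0.0534
ball 605 [ 0.45111725 -0.11398665  0.08517071] [ 0.47120659 -0.0935774   0.10588218]
```

View pics/s13.png

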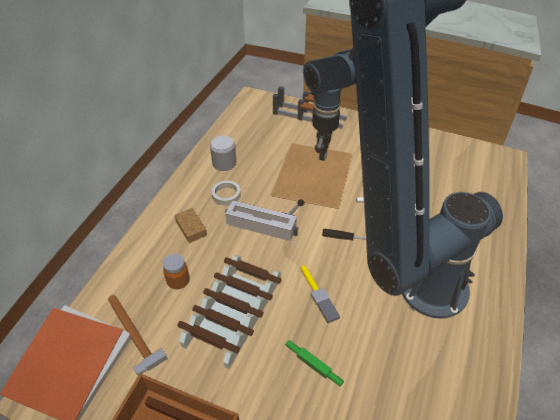

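The side view shows five rods racked level at 60 mm pitch (image area 180–280, 255–350). The sheet and nest are empty, the lever ball at (301,202) is back at its starting spot, and the bystanders haven't moved.

```bash
python3 -c "
from station import *
print(sign_off())"
```

```text
the job is handed in; nothing more can be done
None
```

The job is handed in: all four stanchions are racked level alongside the one already there, the nest is empty, and the lever is fully back with the tape, sanding block and jar untouched.

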